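Switch the bench suction from the lathe gate to the grinder gate

TASK

Switch the dust suction over: first push the yellow slide gate fully home, then pull the blue slide gate out until you feel it come up against the sprung stop hidden in its side box, pressing the spring clearly but not ramming it to its end. Leave both gates there, the yellow one shut and the blue one still pressing on its stop, let go, and do not disturb the other things on the bench.

Things in the scene. Friction and masses are not known exactly. Their poses are not given: they have to be found in the camera images.
- blue_grip (a point): Centre of the blue gate's upright grip (14 mm thick along x, 70 wide, 65 tall), 23 mm below its top edge. It stands on the end of a flat steel slide whose top is 42 mm lower, 46 mm above the table. x points along the slide into the inlet (closing); -x pulls it out; z up. When shut, the inlet's body (56 mm high) begins 75 mm along +x, its round mouth (96 mm high) 92 mm along +x.
- blue_gate (a joint): The blue gate. 0 m = shut, fully home on a rigid seat; grows as pulled out, 0.11 = end. Stiff: friction of 10 to 13 N, holds where it is left. Between 0.055 and 0.090 (unseen, new each time) it meets a sprung stop: resistance climbs 0.7 N per mm over 12 mm, then is solid. Friction keeps it from springing back. Starts nearly shut.
- blue_stop: Closed grey side box (140 x 24 x 50 mm, origin at its centre) fixed to the blue inlet, 83 mm to the +y side of the slide's centre line. The sprung stop inside is at an unseen setting, felt only through the gate. Pressed well: 2 to 12 N on the stop; over 16 N is ramming.
- yellow_grip (a point): Centre of the yellow gate's upright grip (14 mm thick along x, 70 wide, 65 tall), 23 mm below its top edge. It stands on the end of a flat steel slide whose top is 42 mm lower, 46 mm above the table. x points along the slide into the inlet (closing); -x pulls it out; z up. When shut, the inlet's body (56 mm high) begins 75 mm along +x, its round mouth (96 mm high) 92 mm along +x.
- yellow_gate (a joint): The yellow gate. 0 m = shut, fully home on a rigid seat; grows as pulled out, 0.11 = end. Stiff: friction of 10 to 13 N, holds where it is left. It has a like grey side box but no stop inside. Starts partly open.
- wash_bottle_center (a point): Bystander: white wash bottle with yellow cap, 54 mm across, 132 mm tall plus a thin spout to 178 mm, standing between the two inlets; point on its axis 60 mm above its foot.
- spray_bottle_center (a point): Bystander: the same bottle with a red cap, point 60 mm above its foot.
- chuck: Bystander: steel three-jaw chuck, 100 mm across, 67 mm tall, origin under its centre.
- v_block: Bystander: dark steel V block, 70 x 50 x 45 mm, with a bar of 110 mm in it; origin under its centre.
- wrench: Bystander: wrench, 180 mm, lying flat, origin underneath.
- brush: Bystander: brush, 200 mm, lying flat in front of the inlets, origin underneath.

How it is judged:
By the outcome, as a careful person would: the job done as asked, in the order asked, and still so for the second after the job is handed in, with the robot touching nothing.
It also fails if it takes over 67 s, if anything falls off the work surface, if the arm or the gripper's body presses on something with over 40 N, if the wrist force passes 120 N, or if a joint passes its speed limit or range.

ROBOT

A 7-joint arm with a two-finger parallel gripper is mounted at the origin on the work surface. World frame = base frame: x ahead of the robot, y to its left, z up, the work surface at z = 0. Lengths are in m, angles in rad, forces in N, time in s.
With the tool pointing down it reaches from about 0.4 to 0.85 m from the base axis. Payload 4.5 kg.
Tool frame: the origin (TCP) lies on the front face of the gripper's body, between the roots of the fingers; the fingertips stand 64 mm ahead of it and the grasp point (between the pads) lies 45 mm ahead of it; z points along the fingers, y is the direction in which the jaws open and shut (so a half turn about z gives the same grasp; the last joint's range is limited). The gripper opens to 88 mm and grips with 3 to 60 N. Pads are 18 mm wide; open, the fingers measure 123 mm over their backs; the gripper's body (75 mm by 187 mm) begins 45 mm behind the grasp point.
Start: joints at [-1.118, 0.689, -0.195, 1.565, 0.157, 0.902, -0.215], TCP at [0.254, 0.571, 0.303] pointing down, gripper open.
Joint ranges: [-3.01, 3.01], [-0.46, 2.08], [-1.47, 1.51], [0.13, 2.56], [-1, 4.14], [0.04, 2.09], [-2.66, 2.66]. Speed limits (rad/s): [2.57, 2.57, 3.14, 3.14, 3.14, 3.14, 3.14].

INTERFACE

Orientations are given as a unit quaternion [w, x, y, z].
In Python, from station import r gives the robot as it stands.
- The arm moves only by the tool jog_arm, never from a script. Its arguments are lists of equal length, an entry for each row: "translation": the shift along the world's x, y, z in cm, a list of three; "twist": the turn, a rotation vector about the world's x, y, z in degrees, a list of three; "gripper": the finger opening in cm, from 0 to 8.81. A call has 1 to 12 rows; each row is the pose to reach, as a shift and turn from the pose commanded when the call began; what a row does not reach only later rows make up. A row lasts 1/12 s, in which the tool goes at most 41.7 mm and 7.16 degrees, less where a joint would pass 70% of its speed; a pose out of reach is approached as far as the arm can. A call with a gripper value outside its range is refused whole. The fingers move at their own pace and stop on an object; "force" is the grip in N (left out, the last holds). Time passes only in rows, so rows that repeat a pose let the fingers close. It gives the time, the measured TCP pose, the force and the opening at its end, in the units of the state.
- r.state(): the state, without advancing time (a new reading comes with each control period).
- r.grab_frame(name): name is "scene" or "top" or "wrist"; returns a dict with "img" (420x560x3 uint8, red, green, blue), "depth" (420x560 float32, m along the optical axis (not along the pixel's ray), 0 where there is no reading), "fx", "fy", "cx", "cy" (pixels), "k1" (the pictures are not rectified: a ray, as slopes to the right and down, at radius r is drawn at 1 + k1 r^2 times it, then the intrinsics apply), "R" (3x3) and "t" (3): a world point X has camera coordinates R X + t; the wrist camera has in their place "mount" (4x4, takes a point from camera to tool coordinates, whose origin is the TCP and whose axes are the flange's). Camera axes: x right, y down, z forward; pixel columns grow to the right and rows downward; lengths in m; the calibration is good to about 2 mm. A picture is of the moment at which its call begins: read the wrist's pose just before it.
- r.close_job(): hands the job in, once; it reports no verdict.
The state is a dict: "time_s": time; "joints": joint angles; "qd": joint speeds; "tau": joint torques, N m; "tcp_pos": TCP position; "ee_rot": TCP orientation; "wrist_force": force on the tool from outside, world axes, zero at the start; "wrist_torque": the same for the moment, N m; "finger_gap": finger opening in m.
Only numpy, scipy, OpenCV 4.12 (cv2) and the standard library are available. Lean on these libraries where they do the work, as an engineer would, in place of code of your own. Each camera call takes 0.05 s, during which the arm holds its last target. There are 200 camera calls.

## Working session

There is one attempt and no reset: what is moved stays moved. The work goes in short steps, Python scripts to look and compute and a tool call to move; the robot and the scene stay as the last step left them, time stands still between calls to the robot, and variables do not carry over. Pictures are saved under pics/ and viewed, about 8 in all and at most 12, crops included, and the job is handed in when it is done.

Besides the shell and the picture viewer there is one more tool, called after "Emit:" as a command line: name --argument value ..., lists and objects as JSON in quotes. jog_arm: Moves the arm, as the interface text tells. Its arguments: {"type":"object","properties":{"translation":{"type":"array"},"twist":{"type":"array"},"gripper":{"type":"array"},"force":{"type":"number"}},"required":["translation","twist","gripper"]}

```bash
mkdir -p pics; cat > h.py <<'E'
from station import r
import numpy as np, cv2
def save(f,n): cv2.imwrite(f'pics/{n}.png',cv2.cvtColor(f['img'],cv2.COLOR_RGB2BGR))
def world(f,u,v,z=None,Tc=None):
    x,y=(u-f['cx'])/f['fx'],(v-f['cy'])/f['fy']; a,b=x,y
    for _ in range(20):
        s=1+f['k1']*(a*a+b*b); a,b=x/s,y/s
    d=np.array([a,b,1.])
    R=f['R'];t=f['t'];o=-R.T@t;w=R.T@d
    if z is None: return o+w*f['depth'][int(v),int(u)]
    return o+w*(z-o[2])/w[2]
E
python3 - <<'E'
from h import *
import pickle
s=r.state();print(s)
for n in ('top','scene'):
    f=r.grab_frame(n);save(f,n);pickle.dump(f,open(n+'.pkl','wb'))
    print(n,f['fx'],f['k1'],-f['R'].T@f['t'])
E
```

```text
{'time_s': 0.0, 'joints': array([-1.11819256,  0.68996219, -0.19453171,  1.56635226,  0.1573036 ,
        0.90246671, -0.21508843]), 'qd': array([-0.00026842, -0.00137491,  0.00041257, -0.0001485 , -0.00087829,
       -0.00105552, -0.00226061]), 'tau': array([ 6.73189006e-04, -5.27555788e+01, -1.26694523e+00, -1.53424412e+01,
       -5.26542915e-02,  6.62129445e-03,  1.77280622e-04]), 'tcp_pos': array([0.25398807, 0.57050456, 0.30192177]), 'ee_rot': array([-1.27376207e-04,  2.07819584e-01,  9.78166762e-01, -8.88693023e-04]), 'wrist_force': array([ 0.48316912, -0.33797341,  0.39677946]), 'wrist_torque': array([-0.01811588,  0.02298107, -0.00178877]), 'finger_gap': 0.08822163863415412}
top 512.5863358140664 -0.14003356921390883 [0.30904055 0.00251728 1.43360313]
scene 499.0776909622738 -0.03473224371802577 [ 1.46903179 -0.04159407  1.23168446]
```

View pics/top.png

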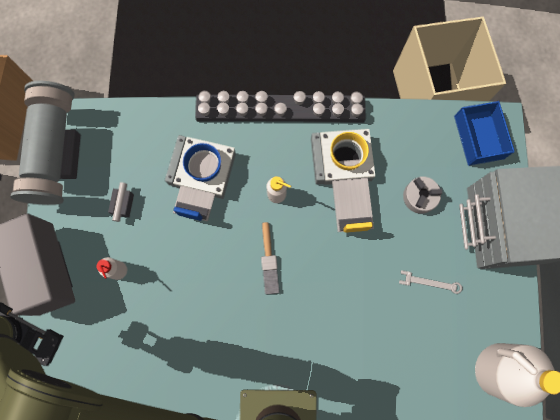

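View pics/scene.png

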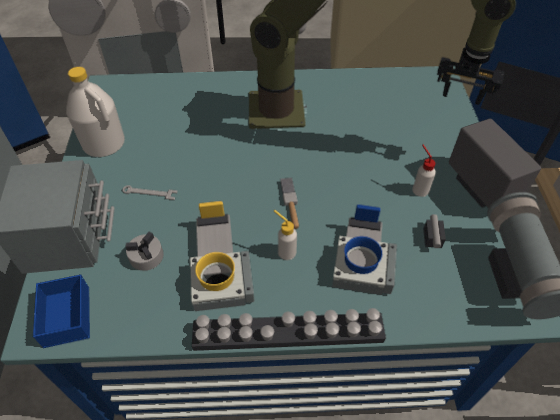

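Top: yellow grip about (358,227), slide running up to its ring (349,150). Blue grip about (187,212), ring (202,161). The scene view agrees, with the brush in front and the wash bottle between the inlets. Next I'll get metric positions by colour and depth.

```bash
python3 - <<'E'
from h import *
import pickle
f=pickle.load(open('top.pkl','rb'))
hsv=cv2.cvtColor(f['img'],cv2.COLOR_RGB2HSV)
for n,lo,hi,box,ring in (('yellow',18,32,(335,210,385,245),(325,125,375,172)),('blue',100,125,(165,200,215,225),(175,138,228,188))):
  for nm,b,zr in(('grip',box,(.095,.125)),('ring',ring,(.085,.11))):
    P=[]
    for v in range(b[1],b[3]):
      for u in range(b[0],b[2]):
        h,s,_=hsv[v,u]
        if lo<=h<=hi and s>140:
          p=world(f,u,v)
          if nm=='ring' or zr[0]<p[2]<zr[1]: P.append(world(f,u,v))
    P=np.array(P);m=np.median(P,0)
    if len(P)<5: print(n,nm,len(P));continue
    q=(P[:,:2]).astype(np.float32)
    if nm=='grip':
      (c,wh,a)=cv2.minAreaRect(q); print(n,nm,len(P),'c',c,wh,a,'z',np.percentile(P[:,2],[5,50,95]))
      e=np.linalg.eigh(np.cov(q.T))[1][:,1];print(' wide axis deg',np.degrees(np.arctan2(e[1],e[0])))
    else:
      (c,wh,a)=cv2.fitEllipse(cv2.convexHull(q[P[:,2]>.08]));print(n,nm,len(P),c,wh,'z',np.percentile(P[:,2],[5,50,95]))
for k,(u,v,z) in dict(wash=(277,184,.132),spray=(104,266,.132),brushtip=(266,224,.02),brushend=(271,292,.02)).items(): print(k,world(f,u,v,z))
a=f['img'][115:245,155:395];cv2.imwrite('pics/c1.png',cv2.cvtColor(cv2.resize(a,None,fx=3.3,fy=3.3,interpolation=cv2.INTER_CUBIC),cv2.COLOR_RGB2BGR))
E
```

```text
yellow grip 152 c (0.5403969883918762, -0.208315908908844) (0.01448248140513897, 0.06953995674848557) 4.856532573699951 z [0.09923099 0.11071084 0.11589591]
 wide axis deg 95.69554937317291
yellow ring 458 (0.5493243932723999, -0.07760314643383026) (0.18251647055149078, 0.5785223245620728) z [0.06321292 0.08920935 0.0998469 ]
blue grip 140 c (0.5741280913352966, 0.24612466990947723) (0.06878304481506348, 0.013358495198190212) 76.86885833740234 z [0.1003515  0.11044157 0.11482959]
 wide axis deg 76.94470265015944
blue ring 387 (0.5357271432876587, 0.12407407909631729) (0.17109957337379456, 0.5157689452171326) z [0.06499047 0.08937011 0.09875371]
wash [0.64475585 0.0066725  0.132     ]
spray [0.42429884 0.45245112 0.132     ]
brushtip [0.55792212 0.03692626 0.02      ]
brushend [0.3688592  0.02104894 0.02      ]
```

View pics/c1.png

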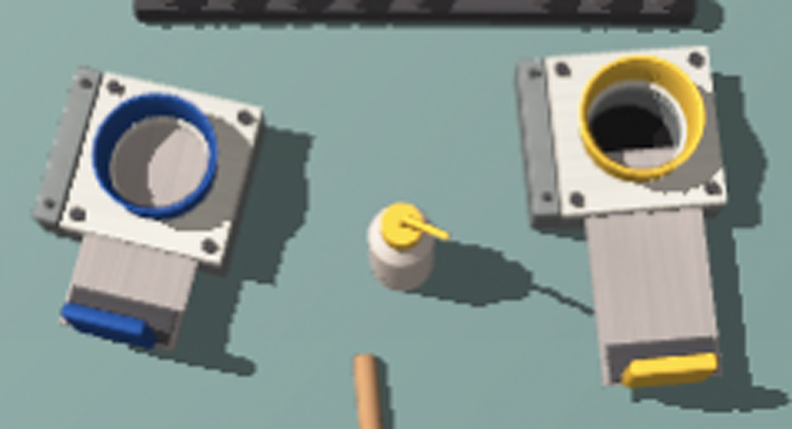

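Yellow grip is at (0.540, -0.208), slide heading +5.5°. Blue grip is at (0.574, 0.246), slide heading -13.1°. I'm moving over the yellow one; the tool y axis is now at 66°, so it turns by -60.5°.

Emit:
jog_arm --translation '[[28.6,-77.9,0],[28.6,-77.9,0],[28.6,-77.9,0],[28.6,-77.9,0],[28.6,-77.9,0],[28.6,-77.9,0],[28.6,-77.9,0],[28.6,-77.9,0],[28.6,-77.9,0],[28.6,-77.9,0],[28.6,-77.9,0],[28.6,-77.9,0]]' --twist '[[0,0,-60.5],[0,0,-60.5],[0,0,-60.5],[0,0,-60.5],[0,0,-60.5],[0,0,-60.5],[0,0,-60.5],[0,0,-60.5],[0,0,-60.5],[0,0,-60.5],[0,0,-60.5],[0,0,-60.5]]' --gripper '[6,6,6,6,6,6,6,6,6,6,6,6]'

```text
time_s: 1.1
tcp_pos: [0.4266, 0.0998, 0.3027]
ee_rot: [-0.0, 0.672, 0.74, -0.0]
wrist_force: [0.1, -0.3, -0.3]
finger_gap: 0.0604
```

Emit:
jog_arm --translation '[[11.4,-30.8,0],[11.4,-30.8,0],[11.4,-30.8,0],[11.4,-30.8,0],[11.4,-30.8,0],[11.4,-30.8,0],[11.4,-30.8,0],[11.4,-30.8,0],[11.4,-30.8,-6],[11.4,-30.8,-6],[11.4,-30.8,-6]]' --twist '[[0,0,0],[0,0,0],[0,0,0],[0,0,0],[0,0,0],[0,0,0],[0,0,0],[0,0,0],[0,0,0],[0,0,0],[0,0,0]]' --gripper '[6,6,6,6,6,6,6,6,6,6,6]'

```text
time_s: 2.02
tcp_pos: [0.5379, -0.2062, 0.2385]
ee_rot: [-0.004, 0.673, 0.74, -0.002]
wrist_force: [-0.4, -0.1, -0.4]
finger_gap: 0.0601
```

```bash
python3 - <<'E'
from h import *
s=r.state();f=r.grab_frame('wrist');save(f,'w1')
from scipy.spatial.transform import Rotation as Ro
q=s['ee_rot'];T=np.eye(4);T[:3,:3]=Ro.from_quat([*q[1:],q[0]]).as_matrix();T[:3,3]=s['tcp_pos']
C=T@f['mount'];f['R']=C[:3,:3].T;f['t']=-C[:3,:3].T@C[:3,3]
print(s['tcp_pos'],np.degrees(np.arctan2(T[1,1],T[0,1])))
hsv=cv2.cvtColor(f['img'],cv2.COLOR_RGB2HSV)
m=(hsv[...,0]>18)&(hsv[...,0]<32)&(hsv[...,1]>140)&(f['depth']>0)
P=np.array([world(f,u,v) for v,u in np.argwhere(m)[::3]])
k=(P[:,2]>.106)&(P[:,2]<.116)&(np.hypot(P[:,0]-.54,P[:,1]+.208)<.06);q=P[k,:2].astype(np.float32)
print(k.sum(),cv2.minAreaRect(q),np.median(P[k,2]))
k2=(np.hypot(P[:,0]-.54,P[:,1]+.208)>.09)&(P[:,2]>.09)
d=np.array([np.cos(np.radians(5.5)),np.sin(np.radians(5.5))])
if k2.any(): print('ring near edge along', (P[k2,:2]@d).min()-np.mean(q,0)@d)
E
```

```text
[ 0.53786393 -0.20619921  0.23851243] 5.440387840125795
577 ((0.5393373966217041, -0.20825454592704773), (0.013608148321509361, 0.06831362843513489), 5.113001823425293) 0.1106668755305357
ring near edge along 0.16035191245645297
```

View pics/w1.png

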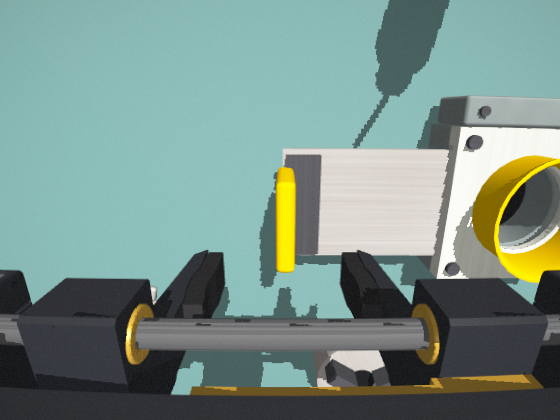

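Wrist view: the yellow grip at (285,220) sits between the open fingers, with the slide straight and about 65 mm out. Going down and gripping.

Emit:
jog_arm --translation '[[0.1,-0.1,-4],[0.1,-0.1,-8],[0.1,-0.1,-10.6],[0.1,-0.1,-10.6],[0.1,-0.1,-10.6],[0.1,-0.1,-10.6],[0.1,-0.1,-10.6],[0.1,-0.1,-10.6],[0.1,-0.1,-10.6],[0.1,-0.1,-10.6]]' --twist '[[0,0,0],[0,0,0],[0,0,0],[0,0,0],[0,0,0],[0,0,0],[0,0,0],[0,0,0],[0,0,0],[0,0,0]]' --gripper '[6,6,6,6,0.8,0.8,0.8,0.8,0.8,0.8]' --force 45

```text
time_s: 2.9
tcp_pos: [0.5419, -0.2075, 0.1378]
ee_rot: [0.001, 0.672, 0.74, 0.0]
wrist_force: [0.1, 0.4, 0.7]
finger_gap: 0.0224
```

Emit:
jog_arm --translation '[[0,0,-0.3],[0,0,-0.3],[0,0,-0.3],[0,0,-0.3],[1,0.1,-0.3],[2,0.2,-0.3],[3,0.29,-0.3],[4,0.38,-0.3],[5,0.48,-0.3],[5,0.48,-0.3],[5,0.48,-0.3]]' --twist '[[0,0,0],[0,0,0],[0,0,0],[0,0,0],[0,0,0],[0,0,0],[0,0,0],[0,0,0],[0,0,0],[0,0,0],[0,0,0]]' --gripper '[0.8,0.8,0.8,0.8,0.8,0.8,0.8,0.8,0.8,0.8,0.8]'

```text
time_s: 3.82
tcp_pos: [0.5896, -0.2031, 0.1338]
ee_rot: [-0.001, 0.673, 0.74, -0.001]
wrist_force: [-5.2, -0.8, 6.2]
finger_gap: 0.0132
```

Emit:
jog_arm --translation '[[0.3,0.03,0],[0.6,0.06,0],[0.9,0.09,0],[1.1,0.11,0],[1.2,0.12,0],[1.2,0.12,0]]' --twist '[[0,0,0],[0,0,0],[0,0,0],[0,0,0],[0,0,0],[0,0,0]]' --gripper '[0.8,0.8,0.8,0.8,0.8,0.8]'

```text
time_s: 4.32
tcp_pos: [0.5991, -0.2022, 0.1338]
ee_rot: [-0.004, 0.673, 0.74, -0.003]
wrist_force: [-11.0, 0.4, 10.8]
finger_gap: 0.0137
```

Emit:
jog_arm --translation '[[0.2,0.02,0],[0.4,0.04,0],[0.4,0.04,0]]' --twist '[[0,0,0],[0,0,0],[0,0,0]]' --gripper '[0.8,0.8,0.8]'

```text
time_s: 4.57
tcp_pos: [0.6032, -0.2019, 0.1338]
ee_rot: [-0.003, 0.673, 0.74, -0.003]
wrist_force: [-10.3, 0.0, 10.6]
finger_gap: 0.0137
```

Emit:
jog_arm --translation '[[0.2,0.02,0],[0.4,0.04,0],[0.4,0.04,0]]' --twist '[[0,0,0],[0,0,0],[0,0,0]]' --gripper '[0.8,0.8,0.8]'

```text
time_s: 4.82
tcp_pos: [0.6072, -0.2015, 0.1338]
ee_rot: [-0.003, 0.673, 0.74, -0.003]
wrist_force: [-11.7, -0.5, 11.5]
finger_gap: 0.0136
```

Emit:
jog_arm --translation '[[0.2,0.02,0],[0.3,0.03,0],[0.3,0.03,0]]' --twist '[[0,0,0],[0,0,0],[0,0,0]]' --gripper '[0.8,0.8,0.8]'

```text
time_s: 5.07
tcp_pos: [0.6086, -0.2013, 0.1338]
ee_rot: [-0.005, 0.673, 0.74, -0.004]
wrist_force: [-14.3, 0.5, 14.5]
finger_gap: 0.0133
```

Emit:
jog_arm --translation '[[0.2,0.02,0],[0.4,0.04,0],[0.4,0.04,0],[0.4,0.04,0]]' --twist '[[0,0,0],[0,0,0],[0,0,0],[0,0,0]]' --gripper '[0.8,0.8,0.8,0.8]'

```text
time_s: 5.4
tcp_pos: [0.609, -0.2014, 0.1337]
ee_rot: [-0.008, 0.673, 0.739, -0.007]
wrist_force: [-23.8, 0.9, 20.9]
finger_gap: 0.0143
```

Emit:
jog_arm --translation '[[0.2,0.02,0],[0.4,0.04,0],[0.4,0.04,0],[0.4,0.04,0]]' --twist '[[0,0,0],[0,0,0],[0,0,0],[0,0,0]]' --gripper '[0.8,0.8,0.8,0.8]'

```text
time_s: 5.73
tcp_pos: [0.6095, -0.2014, 0.1336]
ee_rot: [-0.011, 0.674, 0.739, -0.009]
wrist_force: [-31.6, 2.3, 27.0]
finger_gap: 0.014
```

Seat found: force rose to 32 N with almost no travel. I'll relax the load, then open.

Emit:
jog_arm --translation '[[-0.4,-0.04,0],[-0.7,-0.07,0],[-0.7,-0.07,0]]' --twist '[[0,0,0],[0,0,0],[0,0,0]]' --gripper '[0.8,0.8,0.8]'

```text
time_s: 5.98
tcp_pos: [0.6087, -0.2013, 0.1337]
ee_rot: [-0.005, 0.673, 0.739, -0.005]
wrist_force: [-15.2, -0.0, 14.8]
finger_gap: 0.0135
```

Emit:
jog_arm --translation '[[0,0,0],[0,0,0],[0,0,0],[0,0,0],[0,0,0],[0,0,0]]' --twist '[[0,0,0],[0,0,0],[0,0,0],[0,0,0],[0,0,0],[0,0,0]]' --gripper '[5,5,5,5,5,5]'

```text
time_s: 6.48
tcp_pos: [0.6159, -0.1999, 0.1336]
ee_rot: [0.0, 0.672, 0.74, 0.0]
wrist_force: [-0.5, 0.3, 0.7]
finger_gap: 0.0494
```

Emit:
jog_arm --translation '[[0,0,4],[0,0,8],[0,0,12],[0,0,16],[-4.2,44.6,16],[-4.2,44.6,16],[-4.2,44.6,16],[-4.2,44.6,16],[-4.2,44.6,16],[-4.2,44.6,16],[-4.2,44.6,16],[-4.2,44.6,16]]' --twist '[[0,0,0],[0,0,0],[0,0,0],[0,0,0],[0,0,-18.6],[0,0,-18.6],[0,0,-18.6],[0,0,-18.6],[0,0,-18.6],[0,0,-18.6],[0,0,-18.6],[0,0,-18.6]]' --gripper '[6,6,6,6,6,6,6,6,6,6,6,6]'

```text
time_s: 7.48
tcp_pos: [0.5838, 0.134, 0.2938]
ee_rot: [0.0, 0.783, 0.622, 0.0]
wrist_force: [1.3, 0.4, -0.3]
finger_gap: 0.06
```

Emit:
jog_arm --translation '[[-1,11.2,0],[-1,11.2,0],[-1,11.2,-5.5],[-1,11.2,-5.5],[-1,11.2,-5.5],[-1,11.2,-5.5]]' --twist '[[0,0,0],[0,0,0],[0,0,0],[0,0,0],[0,0,0],[0,0,0]]' --gripper '[6,6,6,6,6,6]'

```text
time_s: 7.98
tcp_pos: [0.5738, 0.2437, 0.2381]
ee_rot: [0.0, 0.783, 0.622, -0.001]
wrist_force: [-0.1, -0.1, 1.1]
finger_gap: 0.06
```

```bash
python3 - <<'E'
from h import *
s=r.state();f=r.grab_frame('wrist');save(f,'w2')
from scipy.spatial.transform import Rotation as Ro
q=s['ee_rot'];T=np.eye(4);T[:3,:3]=Ro.from_quat([*q[1:],q[0]]).as_matrix();T[:3,3]=s['tcp_pos']
C=T@f['mount'];f['R']=C[:3,:3].T;f['t']=-C[:3,:3].T@C[:3,3]
print(s['tcp_pos'],np.degrees(np.arctan2(T[1,1],T[0,1])))
hsv=cv2.cvtColor(f['img'],cv2.COLOR_RGB2HSV)
m=(hsv[...,0]>100)&(hsv[...,0]<125)&(hsv[...,1]>140)&(f['depth']>0)
P=np.array([world(f,u,v) for v,u in np.argwhere(m)[::3]])
D=np.hypot(P[:,0]-.574,P[:,1]-.246)
k=(P[:,2]>.106)&(P[:,2]<.116)&(D<.05);q=P[k,:2].astype(np.float32)
print(k.sum(),cv2.minAreaRect(q),np.median(P[k,2]))
k2=(D>.07)&(P[:,2]>.09);d=np.array([np.cos(-.2286),np.sin(-.2286)])
if k2.any(): print('ring', (P[k2,:2]@d).min()-np.mean(q,0)@d)
# yellow check from top
g=r.grab_frame('top');hsv=cv2.cvtColor(g['img'],cv2.COLOR_RGB2HSV)
m=(hsv[...,0]>18)&(hsv[...,0]<32)&(hsv[...,1]>140);m[:,:325]=0;m[:,385:]=0;m[245:]=0;m[:120]=0
P=np.array([world(g,u,v) for v,u in np.argwhere(m)]);k=(P[:,2]>.105)&(P[:,2]<.125);print('yellow top',k.sum(),cv2.minAreaRect(P[k,:2].astype(np.float32)))
E
```

```text
[0.57379135 0.24372547 0.23806241] -13.032663391166933
595 ((0.5733882784843445, 0.24923419952392578), (0.0689363181591034, 0.013391885906457901), 76.34716033935547) 0.1105746507799732
ring 0.09474524074556567
yellow top 129 ((0.6091920137405396, -0.20201396942138672), (0.013310007750988007, 0.06801636517047882), 4.178186416625977)
```

View pics/w2.png

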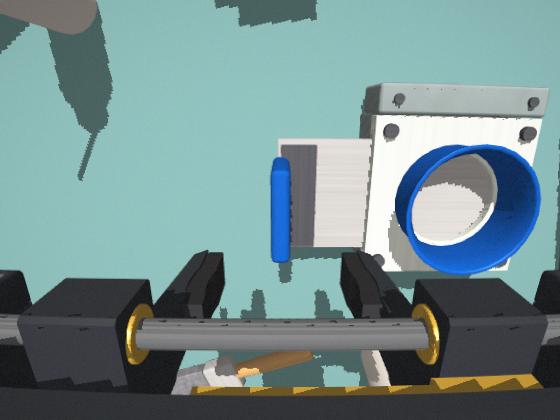

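Wrist view: blue grip at (281,210) between the fingers, gate nearly shut. The yellow grip moved 69–70 mm and its grip-to-mouth distance is now about 90 mm, so it is home. Descending on blue.

Emit:
jog_arm --translation '[[0,0.4,-4],[0,0.4,-8],[0,0.4,-10.5],[0,0.4,-10.5],[0,0.4,-10.5],[0,0.4,-10.5],[0,0.4,-10.5],[0,0.4,-10.5],[0,0.4,-10.5],[0,0.4,-10.5],[0,0.4,-10.5],[0,0.4,-10.5]]' --twist '[[0,0,0],[0,0,0],[0,0,0],[0,0,0],[0,0,0],[0,0,0],[0,0,0],[0,0,0],[0,0,0],[0,0,0],[0,0,0],[0,0,0]]' --gripper '[6,6,6,6,0.8,0.8,0.8,0.8,0.8,0.8,0.8,0.8]' --force 50

```text
time_s: 9.08
tcp_pos: [0.5734, 0.2481, 0.1342]
ee_rot: [-0.001, 0.783, 0.622, -0.001]
wrist_force: [-3.5, 1.2, 5.4]
finger_gap: 0.0138
```

Emit:
jog_arm --translation '[[0,0,0],[0,0,0],[0,0,0],[-0.49,0.11,0],[-0.97,0.23,0],[-1.46,0.34,0],[-1.95,0.45,0],[-1.95,0.45,0],[-1.95,0.45,0]]' --twist '[[0,0,0],[0,0,0],[0,0,0],[0,0,0],[0,0,0],[0,0,0],[0,0,0],[0,0,0],[0,0,0]]' --gripper '[0.8,0.8,0.8,0.8,0.8,0.8,0.8,0.8,0.8]'

```text
time_s: 9.83
tcp_pos: [0.5587, 0.2514, 0.1342]
ee_rot: [0.003, 0.784, 0.621, 0.004]
wrist_force: [7.7, -1.5, -3.7]
finger_gap: 0.0135
```

Emit:
jog_arm --translation '[[-0.49,0.11,0],[-0.97,0.23,0],[-1.46,0.34,0],[-1.66,0.39,0],[-1.85,0.43,0],[-2.05,0.48,0]]' --twist '[[0,0,0],[0,0,0],[0,0,0],[0,0,0],[0,0,0],[0,0,0]]' --gripper '[0.8,0.8,0.8,0.8,0.8,0.8]'

```text
time_s: 10.33
tcp_pos: [0.5398, 0.2559, 0.1342]
ee_rot: [0.004, 0.784, 0.621, 0.005]
wrist_force: [12.6, -2.0, -6.3]
finger_gap: 0.0134
```

Emit:
jog_arm --translation '[[-0.19,0.05,0],[-0.39,0.09,0],[-0.58,0.14,0]]' --twist '[[0,0,0],[0,0,0],[0,0,0]]' --gripper '[0.8,0.8,0.8]'

```text
time_s: 10.58
tcp_pos: [0.534, 0.2572, 0.1342]
ee_rot: [0.004, 0.784, 0.621, 0.005]
wrist_force: [12.2, -1.4, -6.8]
finger_gap: 0.0134
```

Emit:
jog_arm --translation '[[-0.19,0.05,0],[-0.29,0.07,0],[-0.39,0.09,0]]' --twist '[[0,0,0],[0,0,0],[0,0,0]]' --gripper '[0.8,0.8,0.8]'

```text
time_s: 10.83
tcp_pos: [0.5301, 0.2582, 0.1342]
ee_rot: [0.004, 0.784, 0.621, 0.005]
wrist_force: [12.5, -1.8, -6.8]
finger_gap: 0.0137
```

Emit:
jog_arm --translation '[[-0.19,0.05,0],[-0.39,0.09,0],[-0.49,0.11,0],[-0.58,0.14,0]]' --twist '[[0,0,0],[0,0,0],[0,0,0],[0,0,0]]' --gripper '[0.8,0.8,0.8,0.8]'

```text
time_s: 11.17
tcp_pos: [0.5242, 0.2596, 0.1342]
ee_rot: [0.003, 0.784, 0.621, 0.005]
wrist_force: [12.2, -1.4, -6.9]
finger_gap: 0.0139
```

Emit:
jog_arm --translation '[[-0.1,0.02,0],[-0.19,0.05,0],[-0.29,0.07,0]]' --twist '[[0,0,0],[0,0,0],[0,0,0]]' --gripper '[0.8,0.8,0.8]'

```text
time_s: 11.42
tcp_pos: [0.5215, 0.2603, 0.1342]
ee_rot: [0.004, 0.784, 0.621, 0.005]
wrist_force: [12.1, -1.8, -6.6]
finger_gap: 0.0137
```

Emit:
jog_arm --translation '[[-0.1,0.02,0],[-0.19,0.05,0],[-0.29,0.07,0]]' --twist '[[0,0,0],[0,0,0],[0,0,0]]' --gripper '[0.8,0.8,0.8]'

```text
time_s: 11.67
tcp_pos: [0.5186, 0.2609, 0.1342]
ee_rot: [0.004, 0.784, 0.621, 0.005]
wrist_force: [12.4, -1.3, -6.7]
finger_gap: 0.0137
```

Emit:
jog_arm --translation '[[-0.1,0.02,0],[-0.19,0.05,0],[-0.29,0.07,0]]' --twist '[[0,0,0],[0,0,0],[0,0,0]]' --gripper '[0.8,0.8,0.8]'

```text
time_s: 11.92
tcp_pos: [0.5159, 0.2615, 0.1342]
ee_rot: [0.004, 0.784, 0.621, 0.005]
wrist_force: [13.2, -1.5, -6.9]
finger_gap: 0.0134
```

Emit:
jog_arm --translation '[[-0.1,0.02,0],[-0.19,0.05,0],[-0.29,0.07,0]]' --twist '[[0,0,0],[0,0,0],[0,0,0]]' --gripper '[0.8,0.8,0.8]'

```text
time_s: 12.17
tcp_pos: [0.5136, 0.2621, 0.1341]
ee_rot: [0.004, 0.784, 0.621, 0.005]
wrist_force: [14.2, -2.9, -8.2]
finger_gap: 0.0137
```

Emit:
jog_arm --translation '[[-0.1,0.02,0],[-0.19,0.05,0],[-0.29,0.07,0]]' --twist '[[0,0,0],[0,0,0],[0,0,0]]' --gripper '[0.8,0.8,0.8]'

```text
time_s: 12.42
tcp_pos: [0.5114, 0.2626, 0.1342]
ee_rot: [0.004, 0.784, 0.62, 0.006]
wrist_force: [16.5, -3.1, -10.3]
finger_gap: 0.0138
```

The stop is felt: axial force went from 12.4 to 16.8 N. A little more.

Emit:
jog_arm --translation '[[-0.1,0.02,0],[-0.19,0.05,0],[-0.29,0.07,0]]' --twist '[[0,0,0],[0,0,0],[0,0,0]]' --gripper '[0.8,0.8,0.8]'

```text
time_s: 12.67
tcp_pos: [0.5092, 0.2631, 0.1342]
ee_rot: [0.005, 0.784, 0.62, 0.006]
wrist_force: [16.1, -3.4, -10.9]
finger_gap: 0.0138
```

About 7.5 mm of compression, or 5 N. I'll relieve the arm's load and check that the gate stays.

Emit:
jog_arm --translation '[[0.2,-0.05,0],[0.4,-0.09,0],[0.5,-0.12,0],[0.5,-0.12,0],[0.5,-0.12,0]]' --twist '[[0,0,0],[0,0,0],[0,0,0],[0,0,0],[0,0,0]]' --gripper '[0.8,0.8,0.8,0.8,0.8]'

```text
time_s: 13.08
tcp_pos: [0.5095, 0.2631, 0.1342]
ee_rot: [0.002, 0.784, 0.621, 0.003]
wrist_force: [7.2, -1.6, -1.8]
finger_gap: 0.0135
```

Emit:
jog_arm --translation '[[0.19,-0.04,0],[0.19,-0.04,0],[0.19,-0.04,0],[0.19,-0.04,0],[0.19,-0.04,0],[0.19,-0.04,0],[0.19,-0.04,0],[0.19,-0.04,0]]' --twist '[[0,0,0],[0,0,0],[0,0,0],[0,0,0],[0,0,0],[0,0,0],[0,0,0],[0,0,0]]' --gripper '[0.8,0.8,5,5,5,5,5,5]'

```text
time_s: 13.75
tcp_pos: [0.5079, 0.2634, 0.1336]
ee_rot: [-0.0, 0.783, 0.622, -0.0]
wrist_force: [0.3, -0.8, -0.2]
finger_gap: 0.0493
```

Emit:
jog_arm --translation '[[0,0,4],[0,0,8],[0,0,12],[0,0,16],[-5,0,18],[-10,0,18],[-10,0,18]]' --twist '[[0,0,0],[0,0,0],[0,0,0],[0,0,0],[0,0,0],[0,0,0],[0,0,0]]' --gripper '[6,6,6,6,6,6,6]'

```text
time_s: 14.33
tcp_pos: [0.4041, 0.2632, 0.3149]
ee_rot: [-0.001, 0.783, 0.623, -0.001]
wrist_force: [-0.6, -0.1, -0.9]
finger_gap: 0.0598
```

```bash
python3 - <<'E'
from h import *
g=r.grab_frame('top');save(g,'top2');print(r.state()['tcp_pos'])
hsv=cv2.cvtColor(g['img'],cv2.COLOR_RGB2HSV)
for n,lo,hi,b in(('yellow',18,32,(325,172,385,245)),('blue',100,125,(150,190,215,255))):
  P=[]
  for v in range(b[1],b[3]):
    for u in range(b[0],b[2]):
      if lo<=hsv[v,u,0]<=hi and hsv[v,u,1]>140:
        p=world(g,u,v)
        if .095<p[2]<.125:P.append(p[:2])
  print(n,len(P),cv2.minAreaRect(np.array(P,np.float32)) if len(P)>5 else '')
E
```

```text
[0.40121083 0.26328231 0.31436852]
yellow 156 ((0.6089449524879456, -0.2019018530845642), (0.014229405671358109, 0.06877448409795761), 4.942592144012451)
blue 53 ((0.506135880947113, 0.24242226779460907), (0.029530704021453857, 0.013613901101052761), 76.9308090209961)
```

View pics/top2.png

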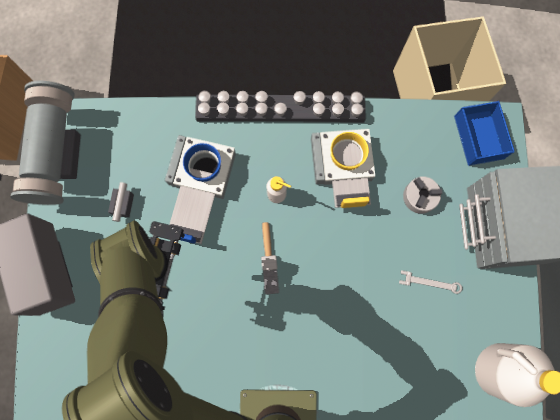

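The top view shows the yellow grip at (355,202), home, and the blue slide out. The bottle, brush, chuck, wrench and V block are where they were, and the gripper is clear. Handing in.

```bash
python3 -c "
from station import r
s=r.state();print(s['time_s'],s['wrist_force']);print(r.close_job())"
```

```text
14.3833 [-4.5032439  -1.00478702 -0.78962025]
the job is handed in; nothing more can be done
None
```

I pushed the yellow gate home, then pulled the blue gate out onto its sprung stop, let go of both, and handed the job in at 14.4 s.

- **Yellow gate:** I gripped it and pushed it about 70 mm, until the force along the slide rose from about 11 N to 32 N with hardly any movement. That is the rigid seat. The final top picture shows the grip where I left it, about 90 mm from its round mouth, against 92 mm expected when shut.
- **Blue gate:** I pulled it out about 65 mm. Sliding took a steady 12.4 N or so, then rose to about 16.6 N. From that I estimate the spring is pressed about 7 mm, roughly 4–5 N on the stop and short of its solid end. I relaxed the arm before opening the fingers.
- **After letting go:** In the last top picture the arm hid half of the blue grip. The visible half gives about 65 mm of travel, matching the arm's reading, so I saw no spring-back.
- **Other things on the bench:** The bottles, brush, chuck, wrench and V block looked unmoved in that picture. The spray bottle was hidden by the arm, so I could not check it there.
- **Readings that disagreed:** The last two force readings on the blue stop (16.8 N, then 16.5 N) did not rise as the spring should have made them. I took that as noise. The wrist force read about 4.5 N at hand-in, with the gripper clear and just after a move; I put that down to the arm settling.

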